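Turn the bead dish to the jar and hold it level

ROBOT

A 6-joint arm with a two-finger parallel gripper is mounted at the origin on the work surface. World frame = base frame: x ahead of the robot, y to its left, z up, the work surface at z = 0. Lengths are in mm, angles in rad, forces in N, time in s.
With the tool pointing down it reaches from about 325 to 750 mm from the base axis. Payload 7.6 kg.
Tool frame: the origin (TCP) lies on the centre line of the jaws, within the pads' length; the fingertips stand 11 mm ahead of it and the grasp point (between the pads) lies 8 mm behind it (ctrl.tip_extent is the distance from the TCP to the fingertips, in mm); y points along the fingers, z is the direction in which the jaws open and shut, and the axes are right-handed (so a half turn about y gives the same grasp; the last joint's range is limited). The gripper opens to 85 mm and grips with 20 to 120 N. Pads are 22 mm wide; open, the fingers measure 114 mm over their backs; the gripper's body (76 mm by 85 mm) begins 54 mm behind the grasp point. The pads swing forward as they close: fully open they stand 13 mm farther back than shut.
Start: joints at [1.046, 0.052, 1.401, -0, 1.689, -0.07], TCP at [230.61, 471.66, 242.323] pointing down, gripper open.
Joint ranges: [-2.9, 2.9], [-0.91, 2.17], [0.12, 2.37], [-1.06, 4.2], [0.26, 2.73], [-2.93, 2.93]. Speed limits (rad/s): [2.57, 2.57, 3.01, 3.14, 3.14, 3.14].

INTERFACE

Orientations are given as a unit quaternion [w, x, y, z].
In Python, from cell import ctrl, eyes, workorder gives the robot as it stands. The module is installed in compiled form; this text tells all that it offers.
- The arm moves only by the tool jog_arm, never from a script. Its argument "plan" is a list of rows, each a list of 7 numbers: the opening, from 0 (shut) to 1 (fully open), then the shift along the tool's x, y, z in m, then the turn, a rotation vector about the tool's x, y, z in degrees. In form: [[claw, tx, ty, tz, ax, ay, az], ...]. A call has exactly 5 rows; each row shifts and turns the commanded pose from where the row before left it, along the tool's axes as they then stand; what a row does not reach is not made up. A row lasts 1/12 s, in which the tool goes at most 41.7 mm and 7.16 degrees, less where a joint would pass 70% of its speed; a pose out of reach is approached as far as the arm can. A call is refused whole if a number of a shift passes 0.0417 or a number of a turn 7.16, either way. A call with a gripper value outside its range is refused whole. The fingers move at their own pace and stop on an object; the grip force is fixed at half the most. Time passes only in rows, so rows that do not move let the fingers close, or fill a call up. It gives the time, the measured TCP pose, the force and the opening at its end, in the units of the state.
- ctrl.read_state(): the state, without advancing time (a new reading comes with each control period).
- eyes.capture(name): name is "side" or "top"; returns (picture, depth): 480x640x3 uint8, red, green, blue; 480x640 float32, mm along the optical axis (not along the pixel's ray), 0 where there is no reading.
- eyes.camera_params(name): a dict with "vertical_fov" (degrees; the focal length in pixels is half the picture's height over the tangent of half this angle, whatever the lens; pixels are square), "cx", "cy" (the principal point, pixels), "k1" (the pictures are not rectified: a ray, as slopes to the right and down, at radius r is drawn at 1 + k1 r^2 times it, then the intrinsics apply), "cam_to_world" (4x4, takes a point from camera to world coordinates). Camera axes: x right, y up, looking along -z (the intrinsics and any distortion apply to the point x, -y, -z); pixel columns grow to the right and rows downward; lengths in mm; the calibration is good to about 2 mm. A picture is of the moment at which its call begins. camera_params takes no time and is no camera call.
- workorder.job_done(): hands the job in, once; it reports no verdict.
The state is a dict: "time": time; "joint_pos": joint angles; "dq": joint speeds; "joint_torque": joint torques, N m; "ee_pos": TCP position; "eef_rot": TCP orientation; "ft_force": force on the tool from outside, world axes, zero at the start; "torque": the same for the moment, N m; "gripper_width": finger opening in mm.
Only numpy, scipy, OpenCV 4.12 (cv2) and the standard library are available. Lean on these libraries where they do the work, as an engineer would, in place of code of your own. Each camera call takes 0.05 s, during which the arm holds its last target.

TASK

Pick up the steel bead dish from the acrylic shelf by its arched handle, lift it level and clear of the shelf, and then turn it a quarter turn in the air so that its pouring lip points straight out from the shelf, away from the mirror strip. Keep the dish level and the loose porcelain bead resting in its middle all the while, and leave everything else where it stands. Finish while holding the dish still in the air, with the tip of its lip just above the middle of the glass jar's open mouth, not touching the jar, as if about to tip the bead in; do not tip it, put it down or let go.

Things in the scene. Friction and masses are not known exactly. Their poses are not given: they have to be found in the camera images.
- shelf: fixed clear acrylic shelf, deck 160 mm deep (its x) and 560 mm long (its y), deck top 50 mm above its origin, which lies on the counter under the deck's middle; +x points to the mirror strip (top 112 mm above the counter, 115 mm behind the deck's middle), so -x is straight out from the shelf; the flap hangs open below the front edge (at x = -83 mm); it is turned up to 0.3 rad from the world axes
- dish: loose round steel dish, about 0.13 to 0.25 kg, origin at the centre of its flat underside; outer diameter 104 mm, rim 21 mm above its underside (open at the lip), inside a shallow cone sloping 8 degrees down to the middle; +x points along its pouring lip, which at the start points along the shelf's +y (within 0.1 rad), z is up; the centre of mass lies near its vertical axis, below the handle
- dish_grip (a point): centre of the handle's straight grip bar, 85 mm above the dish's underside, over the dish's middle; the bar is 12 mm thick (along the dish's x), 56 mm long (along its y) and 18 mm high, carried by 6 mm rods at its ends; axes as the dish; pinch it from above with the fingers closing along the dish's x, 25 mm or more free on both sides
- dish_mid (a point): middle of the dish's inner floor, its lowest point, 7 mm above the underside; axes as the dish
- dish_lip (a point): tip of the pouring lip, on the lip's upper face, 72 mm from the dish's middle along its +x and 17 mm above the underside; the lip is 26 mm wide
- bead_center (a point): centre of the loose white porcelain bead, a ball 24 mm in diameter, 18 g, free to roll in the dish; at rest its centre is 12 mm above dish_mid
- jar: loose open glass jar, 62 mm outer diameter, 60 mm high, standing on the counter in front of the shelf (on its -x side); origin at the centre of its underside
- jar_rim (a point): centre of the jar's open mouth, 60 mm above the counter, 56 mm inner diameter
- mug: bystander: pink ceramic toothbrush mug, 74 mm diameter, 90 mm high, on one end of the shelf; origin at its underside
- tub: bystander: lidded plastic swab tub, 76 mm diameter, 84 mm high, on the other end of the shelf; origin at its underside
- pillbox: bystander: round plastic pill box, 74 mm diameter, 23 mm high, on the counter; origin at its underside
- curler: bystander: steel eyelash curler, about 120 mm long along its x, 8 mm high, lying on the counter; origin at its underside

How it is judged (in metres and radians):
On the way, in this order (a step that is already met when the one before it is completed fails the run):
1. the dish is lifted clear of the shelf (15 mm or more), not yet turned (lip still along the shelf) (z of dish in the frame of shelf above 0.065 m and angle between the x axis of dish and the y axis of shelf, either way round below 0.35 rad and contact force between dish and shelf below 0.1 N), for 0.1 s.
2. the dish is turned a quarter turn in the air (within 0.2 rad), the bead in its middle (angle between the x axis of dish and the x axis of shelf, either way round below 0.2 rad and height (world z) of dish above 0.045 m and contact force between the fingers and dish above 1 N and contact force between dish and shelf below 0.1 N and distance between bead_center and dish_mid below 0.02 m), for 0.1 s.
At the end, for the whole second after the job is handed in: Fingers hold the dish still, nothing else carries it: lip square out from the shelf within 0.2 rad, its tip within 20 mm horizontally of the middle of the upright jar's mouth and 3 to 70 mm above it, dish level within 0.12 rad, bead within 11 mm of the dish's middle (contact force between the fingers and dish above 1 N and angle between the x axis of dish and the x axis of shelf, either way round below 0.2 rad and x of dish in the frame of shelf above -0.155 m and horizontal distance between dish_lip and jar_rim below 0.02 m and z of dish_lip in the frame of jar_rim between 0.003 and 0.07 m and angle between dish's own z axis and vertical below 0.12 rad and distance between bead_center and dish_mid below 0.018 m and linear speed of dish below 0.03 m/s and contact force between dish and jar below 0.1 N and contact force between dish and shelf below 0.1 N and angle between jar's own z axis and vertical below 0.1 rad); the arm keeps its last pose, push and grip.
It fails at once if the bead strayed from the middle of the dish (more than about 25 mm) (distance between bead_center and dish_mid above 0.03 m).
It fails at once if the dish was tipped out of level (more than 0.25 rad) (angle between dish's own z axis and vertical above 0.25 rad).
It fails at once if the jar or a bystander was disturbed (moved more than 20 mm) (distance of any of jar, mug, tub, pillbox, curler from where it was at the start of the episode above 0.02 m).
It also fails if it takes over 42 s, if anything falls off the work surface, if the arm or the gripper's body presses on something with over 40 N, if the wrist force passes 120 N, or if a joint passes its speed limit or range.

## Working session

There is one attempt and no reset: what is moved stays moved. The work goes in short steps, Python scripts to look and compute and a tool call to move; the robot and the scene stay as the last step left them, time stands still between calls to the robot, and variables do not carry over. Pictures are saved under pics/ and viewed, and the job is handed in when it is done.

Besides the shell and the picture viewer there is one more tool, called after "Emit:" as name(argument=value, ...), one argument or row to a line, values as JSON. jog_arm: Moves the arm, as the interface text tells. Its arguments: {"type":"object","properties":{"plan":{"type":"array","items":{"type":"array","items":{"type":"number"}}}},"required":["plan"]}

```bash
mkdir -p pics; ls; python3 - <<'E'
from cell import ctrl, eyes
import cv2,numpy as np
s=ctrl.read_state();print(s, ctrl.tip_extent)
for n in("top","side"):
    p,d=eyes.capture(n);np.savez(f"{n}0.npz",p=p,d=d);cv2.imwrite(f"pics/{n}0.png",p[:,:,::-1]);print(n,eyes.camera_params(n))
E
```

```text
pics
{'time': 0.0, 'joint_pos': array([ 1.04567050e+00,  5.28066936e-02,  1.40177495e+00,  1.17098598e-05,
        1.68862116e+00, -7.03282212e-02]), 'dq': array([-0.00121768, -0.00031371,  0.00103531, -0.00103977, -0.00011593,
        0.0002163 ]), 'joint_torque': array([ 3.31128047e-05, -3.81663501e+01, -3.60184014e+01, -1.21610719e-05,
        6.08231101e-03, -1.34528250e-05]), 'ee_pos': array([230.45863108, 471.37373246, 241.46281123]), 'eef_rot': array([-0.68835997,  0.68944601, -0.15958343,  0.15924157]), 'ft_force': array([-0.98677472, -0.40608231, -0.43639101]), 'torque': array([ 0.01581436, -0.00885689, -0.00601008]), 'gripper_width': 85.37688334944575} 11.0
top {'vertical_fov': 46.31759370470519, 'cx': 316.5709901630826, 'cy': 240.02347664408015, 'k1': -0.07203216502953015, 'cam_to_world': array([[-7.80996037e-02,  9.76075451e-01, -2.02921573e-01,
         3.11938156e+02],
       [-9.96940901e-01, -7.70866684e-02,  1.29029385e-02,
         9.37104348e+00],
       [-3.04830655e-03,  2.03308531e-01,  9.79109978e-01,
         1.24886205e+03],
       [ 0.00000000e+00,  0.00000000e+00,  0.00000000e+00,
         1.00000000e+00]])}
side {'vertical_fov': 54.279620911319874, 'cx': 322.8305514210427, 'cy': 223.0216201059374, 'k1': 0.02249404638953579, 'cam_to_world': array([[-9.97365996e-01,  3.21314764e-02, -6.50279789e-02,
         5.18351388e+02],
       [-7.21742491e-02, -5.28722080e-01,  8.45720899e-01,
         7.51902806e+02],
       [-7.20746720e-03,  8.48186613e-01,  5.29648490e-01,
         5.65117838e+02],
       [ 0.00000000e+00,  0.00000000e+00,  0.00000000e+00,
         1.00000000e+00]])}
```

View pics/top0.png

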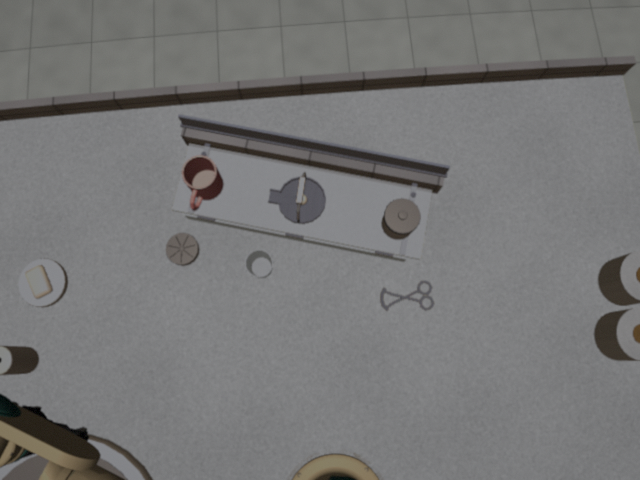

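View pics/side0.png

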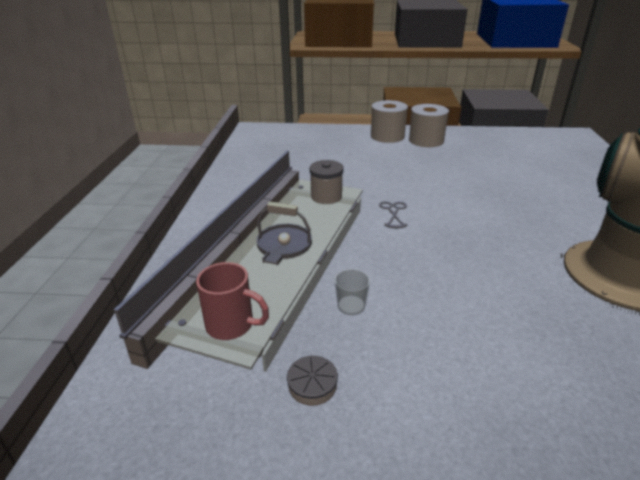

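The top view shows the dish at about (301,200) with its lip pointing left (world +y), the jar at about (260,264), the mug at (202,178), the tub at (402,217), the pillbox at (182,249) and the curler at (407,295). I'll enlarge it next.

```bash
cat > h.py <<'E'
import numpy as np,cv2
from cell import eyes
def K(n):
    c=eyes.camera_params(n);f=240/np.tan(np.radians(c['vertical_fov']/2))
    return np.array([[f,0,c['cx']],[0,f,c['cy']],[0,0,1]]),np.array([c['k1'],0,0,0,0.]),c['cam_to_world']
def ray(n,u,v):
    k,D,T=K(n);p=cv2.undistortPoints(np.array([[[u,v]]],float),k,D)[0,0]
    return T[:3,3],T[:3,:3]@np.array([p[0],-p[1],-1])
def atz(n,u,v,z):
    o,d=ray(n,u,v);return o+d*(z-o[2])/d[2]
def atd(n,u,v,dep):
    o,d=ray(n,u,v);return o+d*dep
def proj(n,P):
    k,D,T=K(n);P=np.atleast_2d(np.array(P,float));q=(P-T[:3,3])@T[:3,:3];q=q*[1,-1,-1]
    return cv2.projectPoints(q.reshape(-1,1,3),np.zeros(3),np.zeros(3),k,D)[0][:,0]
def tri(a,b):
    o1,d1=ray('top',*a);o2,d2=ray('side',*b)
    t=np.linalg.lstsq(np.c_[d1,-d2],o2-o1,rcond=None)[0]
    return (o1+t[0]*d1+o2+t[1]*d2)/2,np.linalg.norm(o1+t[0]*d1-o2-t[1]*d2)
E
python3 - <<'E'
import numpy as np,cv2
for n,(x,y,w,h),s,o in(("top",(165,110,290,215),2.75,"a"),("top",(240,165,100,120),5,"b"),("side",(230,180,150,140),4,"c"),("side",(120,140,260,230),2.6,"d")):
    p=np.load(n+"0.npz")['p'][y:y+h,x:x+w,::-1];c=cv2.resize(p,None,fx=s,fy=s,interpolation=2);cv2.imwrite(f"pics/crop_{o}.png",c)
E
```

```text
(no output)
```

View pics/crop_a.png

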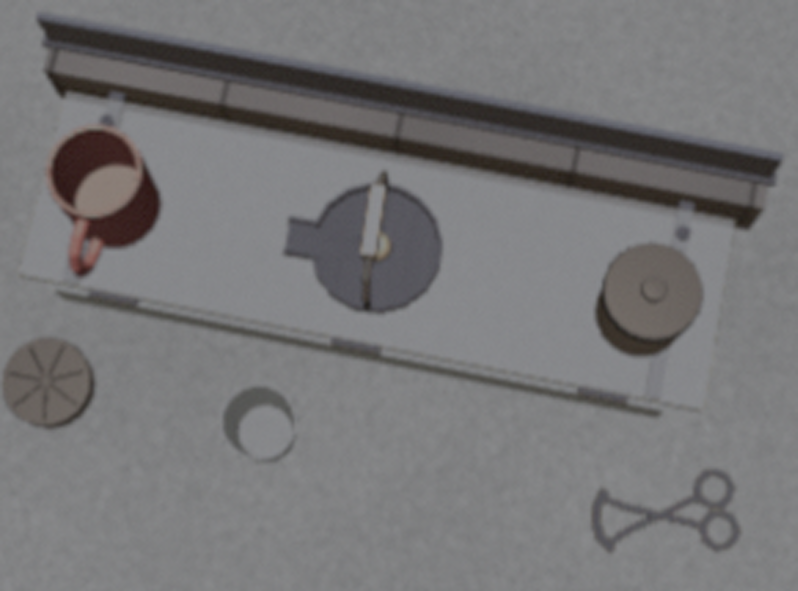

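View pics/crop_b.png

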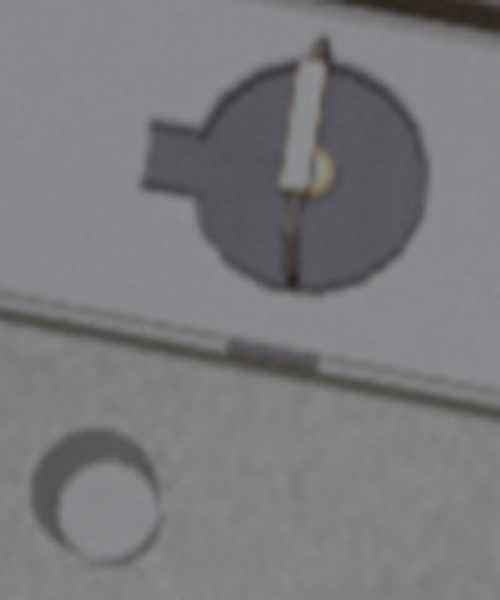

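View pics/crop_c.png

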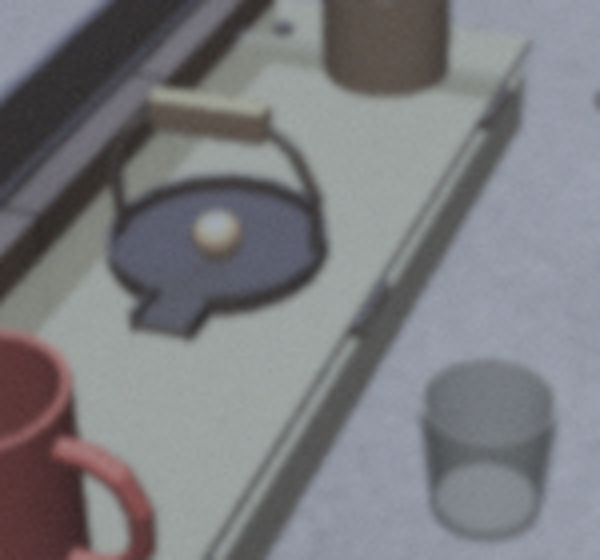

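View pics/crop_d.png

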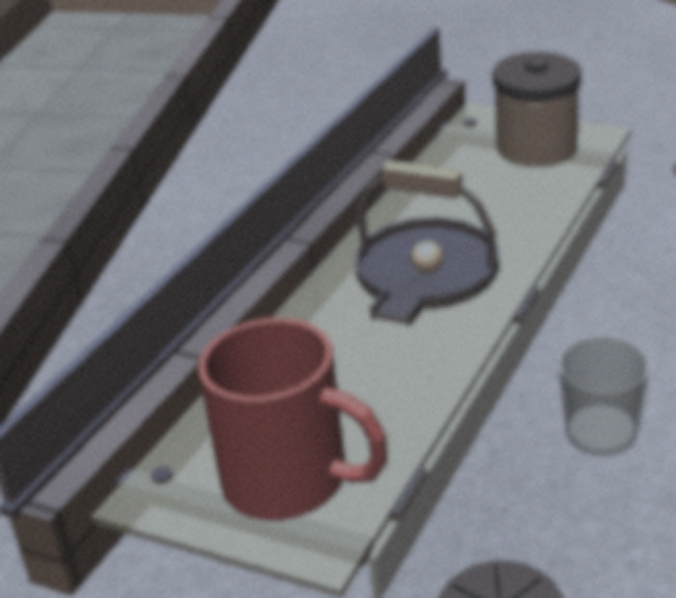

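```bash
python3 - <<'E'
from h import *
np.set_printoptions(precision=1,suppress=True)
A=lambda u,v:(165+u/2.75,110+v/2.75)
B=lambda u,v:(240+u/5,165+v/5)
C=lambda u,v:(230+u/4,180+v/4)
fl,fr,bl,br=[atz('top',*A(*q),50) for q in((22,276),(698,410),(64,95),(735,222))]
print(fl,fr,bl,br)
for e in(fl-fr,bl-br):print(np.linalg.norm(e),np.arctan2(-e[0],e[1]))
e=fl-fr+bl-br; print('shelf yaw',np.arctan2(-e[0],e[1]),'centre',(fl+fr+bl+br)/4)
print('bar top ctr z=144',atz('top',*B(304,127),144))
e=atz('top',*B(294,191),144)-atz('top',*B(313.5,62),144);print('bar len, dir',np.linalg.norm(e[:2]),e)
print('tri bar',tri(B(304,127),C(210,113)))
print('dish rim ctr z71',atz('top',*B(312,176),71), [atz('top',*B(*q),71) for q in((195,195),(430,170),(300,58),(318,294))])
t1=atz('top',*B(152,120),67);t2=atz('top',*B(142,188),67);print('lip',t1,t2,(t1+t2)/2)
print('rod feet', atz('top',*B(291,285),71))
bd=tri(B(322,173),C(217,232));print('bead',bd)
jr=atz('top',*B(95,496),60);print('jar rim top',jr, 'base ', atz('top',*B(109,512),3),'tri',tri(B(95,496),C(489,410)))
for z,q in((60,(489,405)),(3,(485,500))):print('side jar',z,atz('side',*C(*q),z))
d=np.load('top0.npz')['d'];ds=np.load('side0.npz')['d']
for q in(B(304,127),B(230,240),B(170,155),B(95,496)):
  u,v=map(int,map(round,q));print(q,d[v,u],atd('top',*q,d[v,u]))
for n,q in(('mug',A(97,170)),('tub',A(653,288)),('pill',A(48,382))):
  u,v=map(int,map(round,q));print(n,q,atd('top',*q,d[v,u]))
E
```

```text
[652.5 306.   50. ] [ 500.8 -224.4   50. ] [804.9 267.6  50. ] [ 652.  -272.4   50. ]
551.6959041174383 -0.27864513295570575
561.1632071736578 -0.2758754516600582
shelf yaw -0.27724851119889427 centre [652.5  19.2  50. ]
bar top ctr z=144 [647.1  18.9 144. ]
bar len, dir 55.62846680603386 [-54.3  11.9   0. ]
tri bar (array([649. ,  19. , 135.4]), np.float64(1.2736938496768528))
dish rim ctr z71 [646.8  17.7  71. ] [array([642.3,  69.1,  71. ]), array([645.4, -33.7,  71. ]), array([700.9,  19. ,  71. ]), array([593.9,  19. ,  71. ])]
lip [678.9  85.9  67. ] [648.4  92.2  67. ] [663.7  89.   67. ]
rod feet [598.8  30.3  71. ]
bead (array([649.4,  13.3,  65.8]), np.float64(0.3121204406585519))
jar rim top [515.2 121.1  60. ] base  [517.2 120.6   3. ] tri (array([516.8, 121.8,  51.9]), np.float64(0.40795474042469576))
side jar 60 [517.1 128.4  60. ]
side jar 3 [517.5 124.2   3. ]
(300.8, 190.4) 1145.0609 [645.7  18.9 148.4]
(286.0, 213.0) 1224.3146 [623.2  55.6  62.3]
(274.0, 196.0) 1226.0665 [662.   79.   68.3]
(259.0, 264.2) 1261.3324 [524.9 126.4   3.2]
mug (200.27272727272728, 171.8181818181818) [735.2 241.   55.9]
tub (402.4545454545455, 214.72727272727275) [ 582.5 -185.5  131.8]
pill (182.45454545454544, 248.9090909090909) [569.1 293.4  24.1]
```

Emit:
jog_arm(
  plan=[
    [1, 0.01, 0, -0.0039, 0, 0, 0],
    [1, 0.02, 0, -0.0078, 0, 0, 0],
    [1, 0.03, 0, -0.0117, 0, 0, 0],
    [1, 0.038, 0, -0.0149, 0, 0, 0],
    [1, 0.038, 0, -0.0149, 0, 0, 0],
  ],
)

```text
time: 0.52
ee_pos: [330.2, 362.4, 242.1]
eef_rot: [-0.689, 0.689, -0.159, 0.159]
ft_force: [1.1, 1.2, -0.5]
gripper_width: 85.0
```

Emit:
jog_arm(
  plan=[
    [1, 0.038, 0, -0.0149, 0, 0, 0],
    [1, 0.038, 0, -0.0149, 0, 0, 0],
    [1, 0.038, 0, -0.0149, 0, 0, 0],
    [1, 0.038, 0, -0.0149, 0, 0, 0],
    [1, 0.038, 0, -0.0149, 0, 0, 0],
  ],
)

```text
time: 0.93
ee_pos: [468.4, 211.2, 242.3]
eef_rot: [-0.689, 0.689, -0.159, 0.16]
ft_force: [0.4, 0.4, 1.0]
gripper_width: 85.3
```

Emit:
jog_arm(
  plan=[
    [1, 0.038, 0, -0.0149, 0, 0, 0],
    [1, 0.038, 0, -0.0149, 0, 0, 0],
    [1, 0.038, 0, -0.0149, 0, 0, 0],
    [1, 0.038, 0, -0.0149, 0, 0, 0],
    [1, 0.038, 0, -0.0149, 0, 0, 0],
  ],
)

```text
time: 1.35
ee_pos: [606.2, 60.7, 242.1]
eef_rot: [-0.689, 0.689, -0.16, 0.159]
ft_force: [1.0, -0.3, 1.4]
gripper_width: 85.5
```

Emit:
jog_arm(
  plan=[
    [1, 0.025, 0, -0.0098, 0, 0, 0],
    [1, 0.017, 0, -0.0066, 0, 0, 0],
    [1, 0.01, 0, -0.0039, 0, -4, 0],
    [1, 0.005, 0, -0.002, 0, -5, 0],
    [1, 0, 0, 0, 0, -4.4, 0],
  ],
)

```text
time: 1.77
ee_pos: [647.4, 16.3, 241.3]
eef_rot: [-0.703, 0.703, -0.078, 0.077]
ft_force: [-0.2, 0.1, 0.8]
gripper_width: 85.5
```

Emit:
jog_arm(
  plan=[
    [1, 0, 0.015, 0.0022, 0, 0, 0],
    [1, 0, 0.025, 0, 0, 0, 0],
    [1, 0, 0.025, 0, 0, 0, 0],
    [1, 0, 0.025, 0, 0, 0, 0],
    [1, 0, 0.015, 0, 0, 0, 0],
  ],
)

```text
time: 2.18
ee_pos: [646.0, 19.8, 133.6]
eef_rot: [-0.703, 0.703, -0.08, 0.076]
ft_force: [-0.5, -0.3, -0.8]
gripper_width: 84.9
```

Emit:
jog_arm(
  plan=[
    [1, 0, 0.006, 0, 0, 0, 0],
    [0.8, 0, 0.003, 0, 0, 0, 0],
    [0.7, 0, 0, 0, 0, 0, 0],
    [0.6, 0, 0, 0, 0, 0, 0],
    [0.5, 0, 0, 0, 0, 0, 0],
  ],
)

```text
time: 2.6
ee_pos: [648.2, 20.6, 130.0]
eef_rot: [0.703, -0.703, 0.077, -0.079]
ft_force: [0.4, -0.4, 0.1]
gripper_width: 43.0
```

```bash
cat > look.py <<'E'
import sys
from h import *
from cell import ctrl
t=sys.argv[1]
s=ctrl.read_state();print(s['ee_pos'],s['joint_pos'],s['ft_force'],s['gripper_width'])
for n,(x,y,w,h),k in(("top",(200,140,160,150),5),("side",(220,150,170,150),4.5)):
    p,d=eyes.capture(n);np.savez(f"{n}{t}.npz",p=p,d=d)
    cv2.imwrite(f"pics/{n}{t}c.png",cv2.resize(p[y:y+h,x:x+w,::-1],None,fx=k*.8,fy=k*.8,interpolation=2))
E
python3 look.py 1
```

```text
[648.17439193  20.55254382 130.04213836] [-2.52564160e-02  4.53850796e-01  1.15323579e+00  5.50390387e-05
  1.53184153e+00 -1.37511768e+00] [ 0.35097259 -0.41810991  0.05022631] 43.02760108664857
```

View pics/top1c.png

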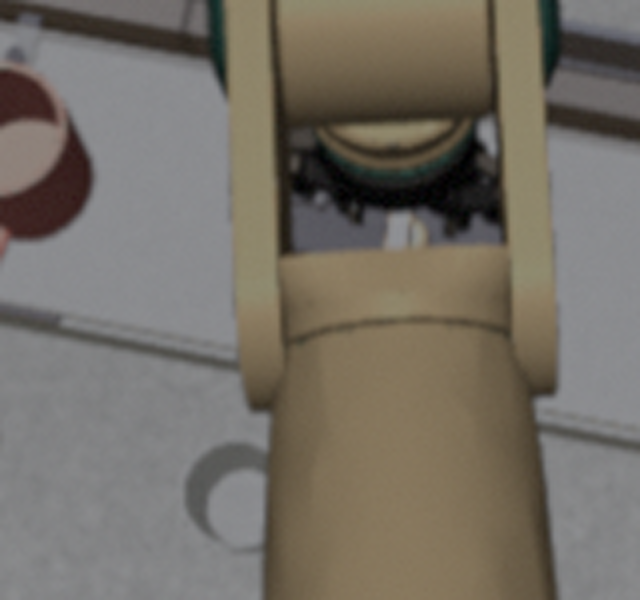

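View pics/side1c.png

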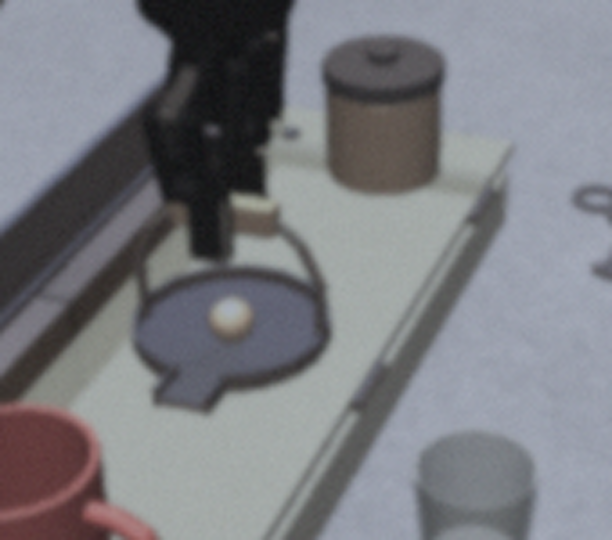

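The side view shows the fingers straddling the bar, with the near finger at about (212,225) and the bar spanning 165–278. The bead sits in the middle of the dish. Next I close slowly.

Emit:
jog_arm(
  plan=[
    [0.42, 0, 0, 0, 0, 0, 0],
    [0.36, 0, 0, 0, 0, 0, 0],
    [0.32, 0, 0, 0, 0, 0, 0],
    [0.29, 0, 0, 0, 0, 0, 0],
    [0.26, 0, 0, 0, 0, 0, 0],
  ],
)

```text
time: 3.12
ee_pos: [647.5, 20.7, 128.3]
eef_rot: [0.703, -0.703, 0.078, -0.078]
ft_force: [0.2, 0.1, 0.5]
gripper_width: 21.8
```

Emit:
jog_arm(
  plan=[
    [0.24, 0, 0, 0, 0, 0, 0],
    [0.22, 0, 0, 0, 0, 0, 0],
    [0.2, 0, 0, 0, 0, 0, 0],
    [0.18, 0, 0, 0, 0, 0, 0],
    [0.16, 0, 0, 0, 0, 0, 0],
  ],
)

```text
time: 3.53
ee_pos: [647.5, 20.8, 128.3]
eef_rot: [0.703, -0.703, 0.078, -0.078]
ft_force: [1.0, -0.2, -0.1]
gripper_width: 13.7
```

Emit:
jog_arm(
  plan=[
    [0.14, 0, 0, 0, 0, 0, 0],
    [0.12, 0, 0, 0, 0, 0, 0],
    [0.08, 0, 0, 0, 0, 0, 0],
    [0, 0, 0, 0, 0, 0, 0],
    [0, 0, 0, 0, 0, 0, 0],
  ],
)

```text
time: 3.95
ee_pos: [647.5, 20.7, 128.5]
eef_rot: [0.703, -0.703, 0.078, -0.078]
ft_force: [-0.7, 0.4, 1.8]
gripper_width: 10.9
```

```bash
python3 look.py 2
```

```text
[647.52985932  20.65318667 128.48497922] [-2.51170936e-02  4.55022016e-01  1.15485977e+00  3.35585275e-05
  1.53150959e+00 -1.37497744e+00] [-0.73570447  0.42332642  1.80459873] 10.857232710878712
```

View pics/side2c.png

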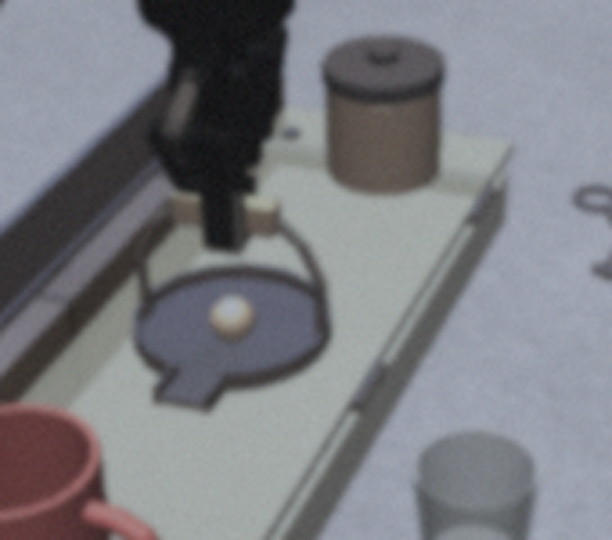

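Emit:
jog_arm(
  plan=[
    [0, 0, -0.001, 0, 0, 0, 0],
    [0, 0, -0.002, 0, 0, 0, 0],
    [0, 0, -0.003, 0, 0, 0, 0],
    [0, 0, -0.004, 0, 0, 0, 0],
    [0, 0, -0.005, 0, 0, 0, 0],
  ],
)

```text
time: 4.47
ee_pos: [647.4, 20.7, 143.3]
eef_rot: [0.703, -0.703, 0.078, -0.078]
ft_force: [0.4, 0.5, -1.4]
gripper_width: 10.5
```

Emit:
jog_arm(
  plan=[
    [0, 0, -0.005, 0, 0, 0, 0],
    [0, 0, -0.005, 0, 0, 0, 0],
    [0, 0, -0.004, 0, 0, 0, 0],
    [0, 0, -0.002, 0, 0, 0, 0],
    [0, 0, 0, 0, 0, 0, 0],
  ],
)

```text
time: 4.88
ee_pos: [647.8, 20.7, 160.2]
eef_rot: [0.703, -0.703, 0.077, -0.078]
ft_force: [-0.4, -0.3, -0.9]
gripper_width: 10.7
```

```bash
python3 look.py 3
```

```text
[647.80283838  20.67874155 160.22085918] [-2.50790037e-02  4.34606091e-01  1.11742885e+00  6.23401289e-05
  1.58814560e+00 -1.37494365e+00] [-0.37540904 -0.30573279 -0.92118318] 10.671129996210704
```

View pics/side3c.png

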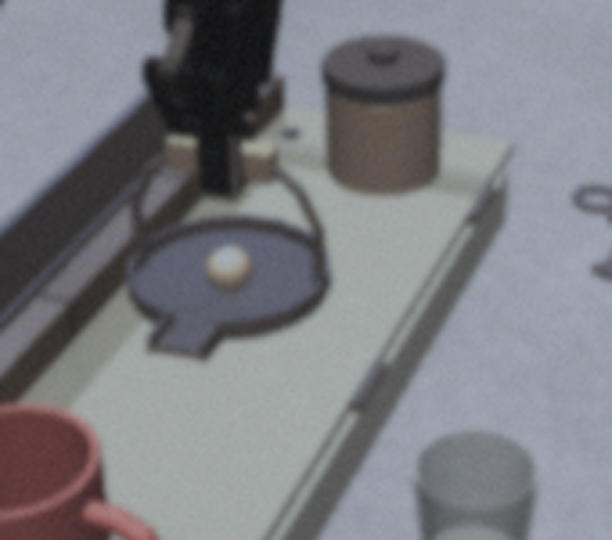

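Emit:
jog_arm(
  plan=[
    [0, 0, 0, 0, 0, -1.5, 0],
    [0, 0, 0, 0, 0, -3, 0],
    [0, 0, 0, 0, 0, -4, 0],
    [0, 0, 0, 0, 0, -4.5, 0],
    [0, 0, 0, 0, 0, -4.5, 0],
  ],
)

```text
time: 5.4
ee_pos: [647.3, 20.7, 158.8]
eef_rot: [0.706, -0.706, -0.031, 0.032]
ft_force: [0.4, 0.3, -1.3]
gripper_width: 10.9
```

Emit:
jog_arm(
  plan=[
    [0, 0, 0, 0, 0, -4.5, 0],
    [0, 0, 0, 0, 0, -4.5, 0],
    [0, 0, 0, 0, 0, -4.5, 0],
    [0, 0, 0, 0, 0, -4.5, 0],
    [0, 0, 0, 0, 0, -4.5, 0],
  ],
)

```text
time: 5.82
ee_pos: [647.3, 20.7, 158.7]
eef_rot: [0.687, -0.687, -0.168, 0.169]
ft_force: [-0.2, 0.7, -2.1]
gripper_width: 11.1
```

```bash
python3 look.py 4
```

```text
[647.28332447  20.68549692 158.73167637] [-2.50914991e-02  4.35745780e-01  1.11893880e+00  6.90423585e-05
  1.58781854e+00 -2.07702709e+00] [-0.17846726  0.73748291 -2.07001076] 11.080271945751228
```

View pics/side4c.png

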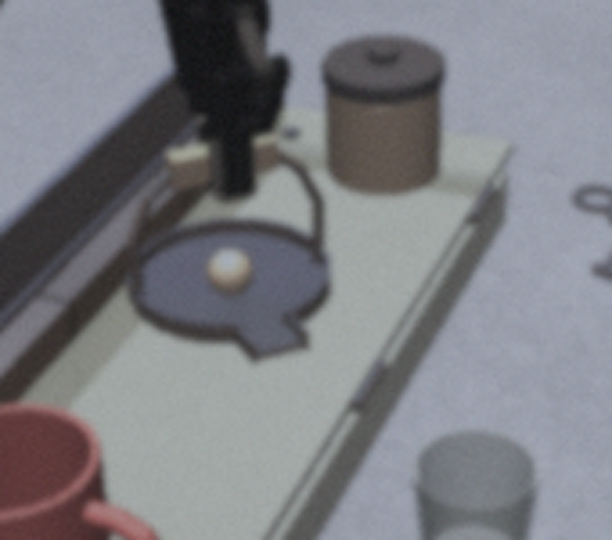

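The dish has turned about 40° toward the front. It is still level, and the bead is still in the middle at about (230,270). I keep turning.

Emit:
jog_arm(
  plan=[
    [0, 0, 0, 0, 0, -4.5, 0],
    [0, 0, 0, 0, 0, -4.5, 0],
    [0, 0, 0, 0, 0, -4.5, 0],
    [0, 0, 0, 0, 0, -4.5, 0],
    [0, 0, 0, 0, 0, -4.5, 0],
  ],
)

```text
time: 6.33
ee_pos: [647.4, 20.7, 159.0]
eef_rot: [0.641, -0.641, -0.298, 0.298]
ft_force: [-0.2, -0.4, -1.0]
gripper_width: 10.7
```

Emit:
jog_arm(
  plan=[
    [0, 0, 0, 0, 0, -4.5, 0],
    [0, 0, 0, 0, 0, -4.5, 0],
    [0, 0, 0, 0, 0, -4.5, 0],
    [0, 0, 0, 0, 0, -4, 0],
    [0, 0, 0, 0, 0, -3, 0],
  ],
)

```text
time: 6.75
ee_pos: [647.4, 20.7, 158.9]
eef_rot: [0.578, -0.578, -0.407, 0.408]
ft_force: [0.2, 0.0, -1.3]
gripper_width: 11.1
```

Emit:
jog_arm(
  plan=[
    [0, 0, 0, 0, 0, -2.5, 0],
    [0, 0, 0, 0, 0, -1.3, 0],
    [0, 0, 0, 0, 0, 0, 0],
    [0, 0, 0, 0, 0, 0, 0],
    [0, 0, 0, 0, 0, 0, 0],
  ],
)

```text
time: 7.17
ee_pos: [647.5, 20.7, 159.2]
eef_rot: [0.565, -0.565, -0.426, 0.426]
ft_force: [-0.2, -0.3, -1.7]
gripper_width: 11.1
```

```bash
python3 look.py 5
```

```text
[647.46856894  20.66833016 159.24165971] [-2.51096446e-02  4.35346609e-01  1.11843284e+00  6.61521762e-05
  1.58789293e+00 -2.88827883e+00] [-0.18961463 -0.33233461 -1.72927435] 11.06753284526813
```

View pics/side5c.png

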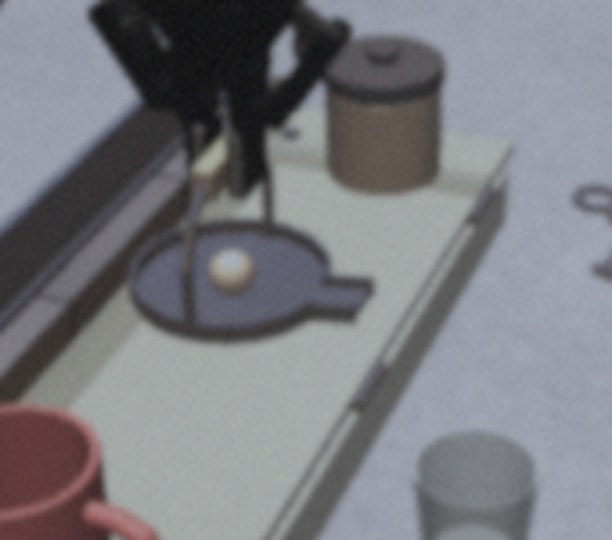

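View pics/top5c.png

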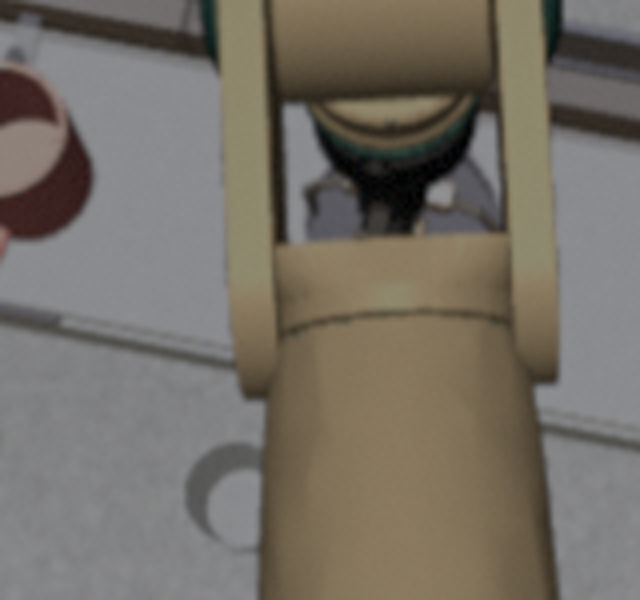

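```bash
python3 - <<'E'
from h import *
np.set_printoptions(precision=1,suppress=True)
S=lambda u,v:(220+u/3.6,150+v/3.6)
for q in((372,283),(355,318),(363,300)):print('lip',atz('side',*S(*q),98))
c=np.array([647.5,20,0]);print('pred lip',c+72*np.array([-.962,.273,0]))
jar=(516.5,121.8)
t=np.linspace(0,2*np.pi,200)
ims=[]
for n,(x,y,w,h),k in(("top",(230,235,60,60),7),("side",(320,255,65,75),7)):
    p=np.load(n+'0.npz')['p'][y:y+h,x:x+w,::-1];im=cv2.resize(p,None,fx=k,fy=k,interpolation=2)
    for z,col in((60,(0,0,255)),(0,(0,255,0))):
        P=proj(n,np.c_[jar[0]+31*np.cos(t),jar[1]+31*np.sin(t),0*t+z])
        cv2.polylines(im,[np.int32((P-[x-.5,y-.5])*k)],True,col,1)
    ims.append(cv2.resize(im,(400,int(400*h/w))))
H=max(i.shape[0] for i in ims);cv2.imwrite('pics/jar.png',np.hstack([cv2.copyMakeBorder(i,0,H-i.shape[0],0,0,0) for i in ims]))
E
```

```text
lip [573.4  25.4  98. ]
lip [579.5  58.1  98. ]
lip [576.8  41.6  98. ]
pred lip [578.2  39.7   0. ]
```

View pics/jar.png

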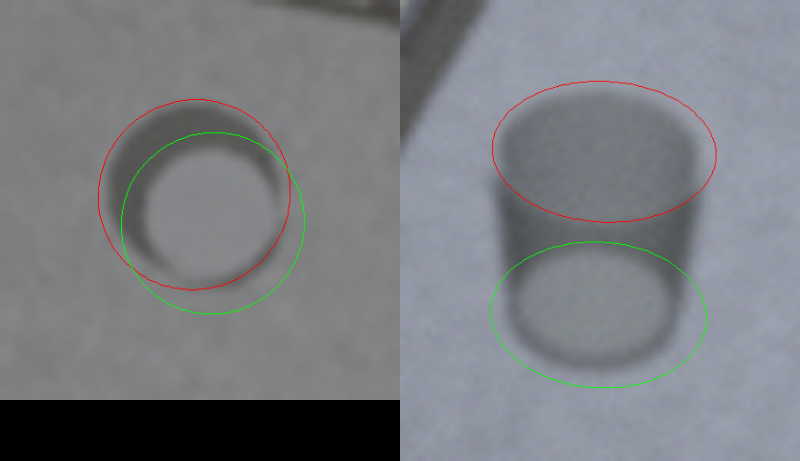

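Emit:
jog_arm(
  plan=[
    [0, 0.0008, 0, 0.001, 0, 0, 0],
    [0, 0.0015, 0, 0.002, 0, 0, 0],
    [0, 0.0023, 0, 0.003, 0, 0, 0],
    [0, 0.0031, 0, 0.004, 0, 0, 0],
    [0, 0.0038, 0, 0.005, 0, 0, 0],
  ],
)

```text
time: 7.68
ee_pos: [635.9, 36.2, 159.3]
eef_rot: [0.564, -0.564, -0.426, 0.426]
ft_force: [0.5, -0.3, -1.7]
gripper_width: 11.1
```

Emit:
jog_arm(
  plan=[
    [0, 0.0038, 0, 0.005, 0, 0, 0],
    [0, 0.0038, 0, 0.005, 0, 0, 0],
    [0, 0.0038, 0, 0.005, 0, 0, 0],
    [0, 0.0038, 0, 0.005, 0, 0, 0],
    [0, 0.0038, 0, 0.005, 0, 0, 0],
  ],
)

```text
time: 8.1
ee_pos: [616.9, 61.6, 159.3]
eef_rot: [0.564, -0.564, -0.426, 0.426]
ft_force: [-0.4, 0.1, -2.0]
gripper_width: 10.9
```

Emit:
jog_arm(
  plan=[
    [0, 0.0038, 0, 0.005, 0, 0, 0],
    [0, 0.0038, 0, 0.005, 0, 0, 0],
    [0, 0.0038, 0, 0.005, 0, 0, 0],
    [0, 0.0038, 0, 0.005, 0, 0, 0],
    [0, 0.0031, 0, 0.004, 0, 0, 0],
  ],
)

```text
time: 8.52
ee_pos: [598.8, 85.7, 159.3]
eef_rot: [0.564, -0.564, -0.426, 0.426]
ft_force: [-0.9, 0.1, -1.9]
gripper_width: 11.2
```

Emit:
jog_arm(
  plan=[
    [0, 0.0031, 0, 0.004, 0, 0, 0],
    [0, 0.0031, 0, 0.004, 0, 0, 0],
    [0, 0.0023, 0, 0.003, 0, 0, 0],
    [0, 0.0023, 0, 0.003, 0, 0, 0],
    [0, 0.0015, 0, 0.002, 0, 0, 0],
  ],
)

```text
time: 8.93
ee_pos: [587.0, 101.7, 159.3]
eef_rot: [0.564, -0.564, -0.426, 0.426]
ft_force: [0.1, -0.2, -0.9]
gripper_width: 10.9
```

Emit:
jog_arm(
  plan=[
    [0, 0, 0, 0, 0, 0, 0],
    [0, 0, 0, 0, 0, 0, 0],
    [0, 0, 0, 0, 0, 0, 0],
    [0, 0, 0, 0, 0, 0, 0],
    [0, 0, 0, 0, 0, 0, 0],
  ],
)

```text
time: 9.35
ee_pos: [587.3, 101.2, 159.3]
eef_rot: [0.564, -0.564, -0.426, 0.426]
ft_force: [0.5, 0.3, -1.6]
gripper_width: 10.9
```

```bash
python3 look.py 6
```

```text
[587.33168178 101.15265409 159.28913998] [ 1.08569242e-01  2.89672749e-01  1.30073104e+00  5.98877660e-05
  1.55113080e+00 -2.75601060e+00] [ 0.49578183  0.3287139  -1.62724252] 10.925629378661972
```

View pics/side6c.png

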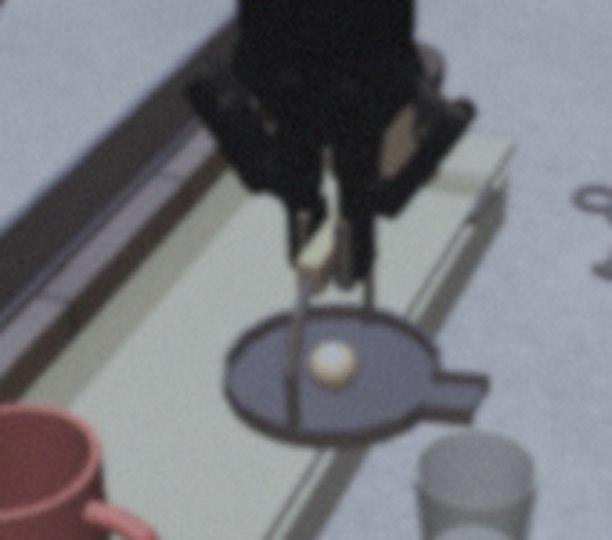

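View pics/top6c.png

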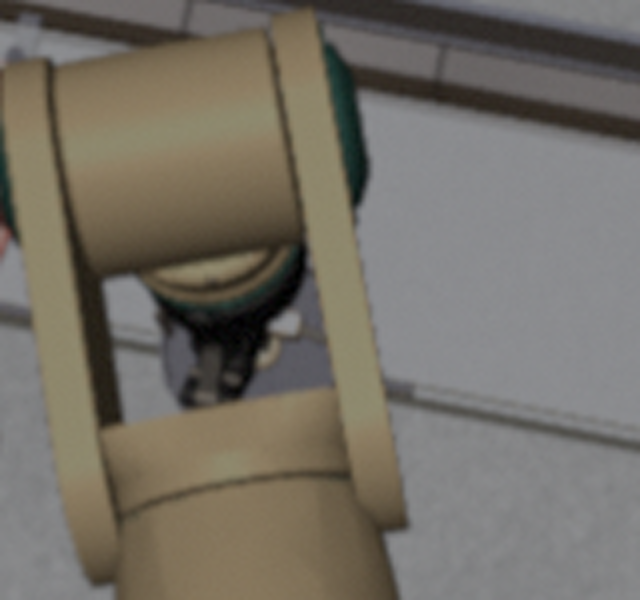

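```bash
python3 - <<'E'
from h import *
np.set_printoptions(precision=1,suppress=True)
S=lambda u,v:(220+u/3.6,150+v/3.6)
a,b=[atz('side',*S(*q),98) for q in((488,376),(475,420))];print('lip',a,b,(a+b)/2)
print('bead',atz('side',*S(333,362),81+19))
# rim ellipse extremes of dish at z=81+21
for q in((224,378),(440,355),(330,305),(325,447)):print(atz('side',*S(*q),102))
for nm,q in(('jar ctr z60',(476,480)),):print(nm,atz('side',*S(*q),60))
im=cv2.imread('pics/side6c.png')
t=np.linspace(0,6.283,100);R=np.array([[-.962,-.273],[.273,-.962]])
def dr(P,c):
    p=(proj('side',P)-[219.5,149.5])*3.6;cv2.polylines(im,[np.int32(p)],True,c,1)
cx=np.array([587.1,101.5])
for z,r in((102,52),):dr(np.c_[(cx+(R@np.array([r*np.cos(t),r*np.sin(t)])).T),0*t+z],(0,0,255))
L=np.array([[50,13],[72,13],[72,-13],[50,-13]]);dr(np.c_[cx+(R@L.T).T,[98]*4],(0,255,0))
dr(np.c_[517.4+28*np.cos(t),121.6+28*np.sin(t),0*t+60],(255,0,0))
cv2.imwrite('pics/ov6.png',im)
E
```

```text
lip [512.9 103.2  98. ] [518.4 137.7  98. ] [515.6 120.5  98. ]
bead [586.7  99.2 100. ]
[636.2 118.  102. ]
[536.   93.1 102. ]
[592.4  53.2 102. ]
[584.1 166.7 102. ]
jar ctr z60 [517.  133.9  60. ]
```

View pics/ov6.png

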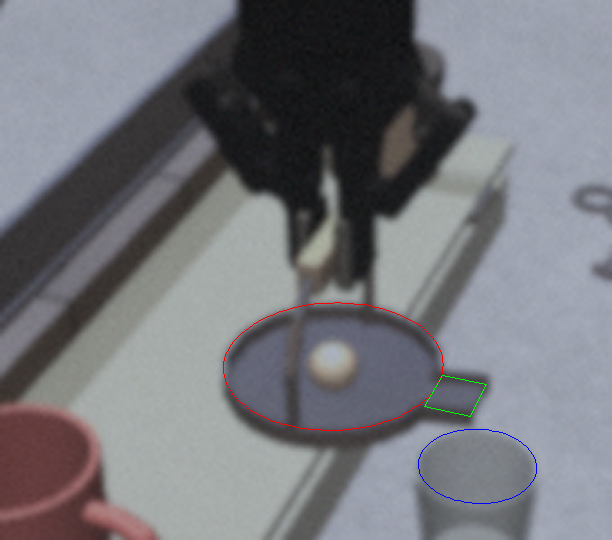

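```bash
python3 - <<'E'
from h import *
p=np.load('side6.npz')['p'][225:300,280:380,::-1];im=cv2.resize(p,None,fx=8,fy=8,interpolation=2)
im=cv2.convertScaleAbs(im,alpha=1.5)
R=lambda a:np.array([[-np.cos(a),np.sin(a)],[-np.sin(a),-np.cos(a)]])
cx=np.array([586.5,102]);L=np.array([[48,13],[72,13],[72,-13],[48,-13]])
for a,c in((-.277,(0,255,0)),(-.177,(0,255,255)),(-.377,(0,0,255))):
    q=(proj('side',np.c_[cx+(R(a)@L.T).T,[97]*4])-[279.5,224.5])*8;cv2.polylines(im,[np.int32(q)],True,c,1)
cv2.imwrite('pics/lip6.png',im)
E
```

```text
(no output)
```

View pics/lip6.png

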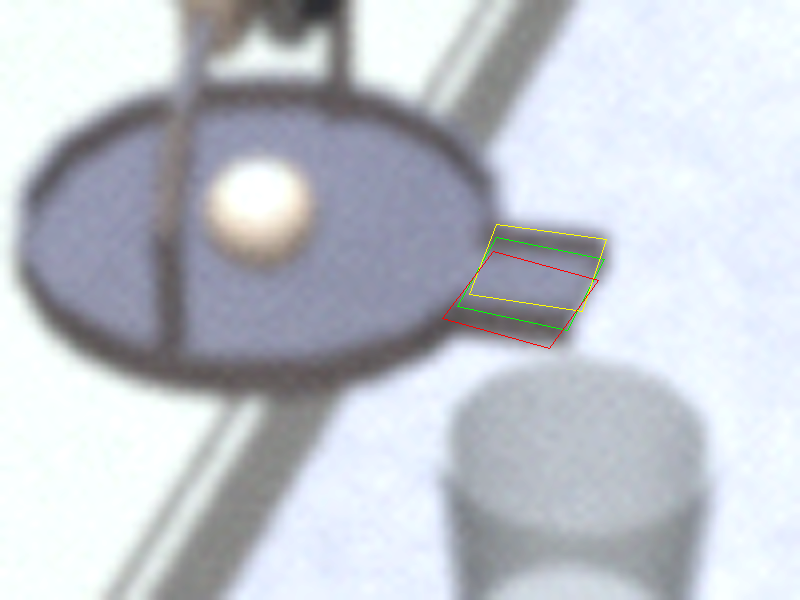

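```bash
python3 - <<'E'
from cell import ctrl,workorder
s=ctrl.read_state();print(s['time'],s['ee_pos'],abs(s['dq']).max(),s['gripper_width'])
print(workorder.job_done())
E
```

```text
9.45 [587.30764719 101.20338801 159.27420549] 0.008144181504465019 10.975950879899917
the job is handed in; nothing more can be done
None
```

I gripped the dish by its handle bar, lifted it about 31 mm level, and turned it about 86.7° in the air. I then moved its lip over the jar and handed the job in at 9.45 s, with the dish still held. The hand-in gave no verdict.

Last checks:
- **Lip position:** it measured about (516, 121) mm, against a jar mouth estimate of about (517, 122) mm. That is roughly 2 mm off horizontally and about 38 mm above the rim, taking the height from the arm pose, not the images.
- **Bead:** it lay about 2–3 mm from the dish's middle.
- **Level and grip:** the dish looked level and the arm was still. The fingers were closed to about 11 mm on the 12 mm bar.
- **Disagreement on the lip direction:** the enlarged side view suggests it may be about 0.05 rad off square, while the arm's own pose puts it square. Both are within the 0.2 rad allowed, so I left it.
- **Not checked:** in the final top view the arm hides the lip and jar, so the end check rests on the side camera and the arm pose. I did not measure the bystanders again, but the arm's force readings stayed at about 2 N or less throughout.

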